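# Put the dropper ink bottles back in their trays

### The job

The four dropper ink bottles (the ones with a rubber bulb on top) that stand about on the table belong back in the wooden ink trays: stand each one in an empty compartment of the tray that holds bottles of its own size, one bottle to a compartment. Keep the bottles upright on the way, and leave the two flat-capped jars standing where they are.

Things in the scene. Friction and masses are not known exactly. Their poses are not given: they have to be found in the camera images.
- bottle_small_mid (a point): Small dropper bottle standing loose on the table: round amber glass with paper label, 24 mm in diameter, straight-sided up to 42 mm above its foot, then a shoulder, a black collar (dia 19) up to 61 mm and a narrower rubber bulb; 80 mm tall, about 35 g. Point: its centre, 40 mm above the foot; z up. Grip the straight glass, best just below the shoulder so the bulb clears the gripper.
- bottle_medium_a_mid (a point): Medium dropper bottle standing loose on the table: round amber glass with paper label, 33 mm in diameter, straight-sided up to 50 mm above its foot, then a shoulder, a black collar (dia 21) up to 74 mm and a narrower rubber bulb; 92 mm tall, about 80 g. Point: its centre, 46 mm above the foot; z up. Grip the straight glass, best just below the shoulder so the bulb clears the gripper.
- bottle_medium_b_mid (a point): The other medium dropper bottle, the same in every way as bottle_medium_a; the two are interchangeable. Point: its centre, 46 mm above the foot; z up.
- bottle_large_mid (a point): Large dropper bottle standing loose on the table: round amber glass with paper label, 43 mm in diameter, straight-sided up to 60 mm above its foot, then a shoulder, a black collar (dia 22) up to 83 mm and a narrower rubber bulb; 102 mm tall, about 140 g. Point: its centre, 51 mm above the foot; z up. Grip the straight glass, best just below the shoulder so the bulb clears the gripper.
- tray_small: Dark-wood tray for small bottles, fixed; 50 x 140 mm (x, y), rim 22 mm high, walls and floor 5 mm thick; one row of 3 square compartments along its y, 40 mm wide inside. The middle one (y = 0) is empty; the end ones (y = +45, -45 mm) each hold a small dropper bottle, loose, like the one on the table. Origin: centre of its underside, on the table; z up.
- tray_medium: Dark-wood tray for medium bottles, fixed; 59 x 167 mm (x, y), rim 22 mm high, walls and floor 5 mm thick; one row of 3 square compartments along its y, 49 mm wide inside. Empty: the middle one (y = 0) and the end one at y = -54 mm, for one bottle each; that at y = +54 mm holds a medium dropper bottle, loose. Origin: centre of its underside, on the table; z up.
- tray_large: Dark-wood tray for large bottles, fixed; 69 x 133 mm (x, y), rim 22 mm high, walls and floor 5 mm thick; one row of 2 square compartments along its y, 59 mm wide inside. The one at y = -32 mm is empty; that at y = +32 mm holds a large dropper bottle, loose, like the one on the table. Origin: centre of its underside, on the table; z up.
- jar_a_mid (a point): Squat amber-glass ink jar with a flat black screw cap and no bulb, 50 mm in diameter, 60 mm tall, loose, about 160 g; to be left where it stands. This point is its centre, 30 mm above its foot.
- jar_b_mid (a point): Squat amber-glass ink jar with a flat black screw cap and no bulb, 50 mm in diameter, 60 mm tall, loose, about 160 g; to be left where it stands. This point is its centre, 30 mm above its foot.
Things that resemble listed ones, but are neither listed nor needed, are in the scene too. What is shaped like the tray_medium but turquoise is not meant. What is shaped like the part that bears bottle_small_mid but green is not meant.

How it is judged:
At the end, for the whole second after the job is handed in: Every dropper bottle stands released and at rest in an empty compartment of its own size's tray (one each): within 12 mm of the compartment's centre along each tray axis, foot on the tray floor within 5 mm, upright within 0.1 rad; both jars within 20 mm of where they stood (x of bottle_small_mid in the frame of tray_small between -0.012 and 0.012 m and y of bottle_small_mid in the frame of tray_small between -0.012 and 0.012 m and z of bottle_small_mid in the frame of tray_small between 0.04 and 0.05 m and angle between each of bottle_small_mid, bottle_medium_a_mid, bottle_medium_b_mid, bottle_large_mid's own z axis and vertical below 0.1 rad and linear speed of each of bottle_small, bottle_medium_a, bottle_medium_b, bottle_large below 0.02 m/s and x of bottle_medium_a_mid in the frame of tray_medium between -0.012 and 0.012 m and (y of bottle_medium_a_mid in the frame of tray_medium between -0.012 and 0.012 m or y of bottle_medium_a_mid in the frame of tray_medium between -0.066 and -0.042 m) and z of bottle_medium_a_mid in the frame of tray_medium between 0.046 and 0.056 m and x of bottle_medium_b_mid in the frame of tray_medium between -0.012 and 0.012 m and (y of bottle_medium_b_mid in the frame of tray_medium between -0.012 and 0.012 m or y of bottle_medium_b_mid in the frame of tray_medium between -0.066 and -0.042 m) and z of bottle_medium_b_mid in the frame of tray_medium between 0.046 and 0.056 m and x of bottle_large_mid in the frame of tray_large between -0.012 and 0.012 m and y of bottle_large_mid in the frame of tray_large between -0.044 and -0.02 m and z of bottle_large_mid in the frame of tray_large between 0.051 and 0.061 m and distance of each of jar_a_mid, jar_b_mid from where it was at the start of the episode below 0.02 m); the robot touches nothing.
It fails at once if a dropper bottle is tipped more than about 35 degrees (angle between any of bottle_small_mid, bottle_medium_a_mid, bottle_medium_b_mid, bottle_large_mid's own z axis and vertical above 0.6 rad).
It fails at once if a flat-capped jar is shifted more than 20 mm or tipped (distance of any of jar_a_mid, jar_b_mid from where it was at the start of the episode above 0.02 m or angle between any of jar_a_mid, jar_b_mid's own z axis and vertical above 0.4 rad).
It also fails if it takes over 112 s, if anything falls off the work surface, if the arm or the gripper's body presses on something with over 40 N, if the wrist force passes 120 N, or if a joint passes its speed limit or range.

### The arm

A 6-joint arm with a two-finger parallel gripper is mounted at the origin on the work surface. World frame = base frame: x ahead of the robot, y to its left, z up, the work surface at z = 0. Lengths are in m, angles in rad, forces in N, time in s.
With the tool pointing down it reaches from about 0.275 to 0.875 m from the base axis. Payload 12.5 kg.
Tool frame: the origin (TCP) lies at the very end of the fingers, on their centre line; the grasp point (between the pads) lies 19 mm behind it; x points along the fingers, y is the direction in which the jaws open and shut, and the axes are right-handed (so a half turn about x gives the same grasp; the last joint's range is limited). The gripper opens to 85 mm and grips with 20 to 120 N. Pads are 22 mm wide; open, the fingers measure 114 mm over their backs; the gripper's body (76 mm by 85 mm) begins 54 mm behind the grasp point. The pads swing forward as they close: fully open they stand 13 mm farther back than shut.
Start: joints at [-1.431, 0.351, 1.652, -0, 1.139, -0.085], TCP at [0.123, -0.536, 0.231] pointing down, gripper open.
Joint ranges: [-2.75, 2.75], [-0.79, 2.1], [0.01, 2.65], [-1.57, 4.71], [0.07, 3.14], [-2.87, 2.87]. Speed limits (rad/s): [2.22, 2.22, 2.79, 3.14, 3.14, 3.14].

### API

Orientations are given as a 3x3 rotation matrix whose columns are the frame's x, y, z axes.
In Python, from bench import manip gives the robot as it stands. Calls block until the motion is done:
- manip.move_ptp(position, orientation): joint-space move of the TCP to a pose.
- manip.move_l(position, attitude=None, max_speed=0.15): straight line of the TCP; attitude=None keeps the orientation; max_speed is the mean speed in m/s.
- manip.move_j(angles): joint-space move.
- manip.set_gripper(opening, effort=None): opening from 0.0 (shut) to 1.0 (fully open); effort is the grip in N (None keeps the last); returns when the fingers have stopped.
- manip.dwell(seconds).
- manip.inverse_kinematics(position, orientation): joint angles nearest the present ones, or None.
- manip.grab_frame(name): name is "side" or "top"; returns (picture, depth): 420x560x3 uint8, red, green, blue; 420x560 float32, m along the optical axis (not along the pixel's ray), 0 where there is no reading.
- manip.get_calibration(name): a dict with "camera_matrix" (3x3 intrinsics, pixels), "R" (3x3) and "t" (3): a world point X has camera coordinates R X + t. Camera axes: x right, y down, z forward; pixel columns grow to the right and rows downward; lengths in m; the calibration is good to about 2 mm. A picture is of the moment at which its call begins. get_calibration takes no time and is no camera call.
A pose or a line that the arm cannot do raises manip.Unreachable and nothing moves.
- manip.sign_off(): hands the job in, once; it reports no verdict.
Trained networks look in the newest picture that a camera, given by its name, has taken for a name from the list of things; names that differ only in an ending like _2 or _b are one class to them, and where a whole thing is asked for, a point or a joint stands for the part that bears it (a point fixed in the world has none). Each returns a list of dicts, best first, with "confidence" (0 to 1); they miss things now and then, are a little off and sometimes report something else, mostly with a low value. They report only what shows in the picture. A call takes as long as a camera call. They do not tell look-alikes from the thing itself.
- manip.look_for(camera, name): "at" ([x, y, z] in m, in world coordinates, good to about 4 mm: the middle of the surface that is visible of it).
Readings, each from a call of its own:
- manip.current_time(): time.
- manip.current_qpos(): joint angles.
- manip.current_joint_vel(): joint speeds.
- manip.current_joint_torque(): joint torques, N m.
- manip.current_ee_pos(): TCP position.
- manip.current_tcp_rot(): TCP orientation.
- manip.current_force(): force on the tool from outside, world axes, zero at the start.
- manip.current_ft_torque(): the same for the moment, N m.
- manip.current_grip_width(): opening from 0.0 (shut) to 1.0 (fully open).
Only numpy, scipy, OpenCV 4.12 (cv2) and the standard library are available. Lean on these libraries where they do the work, as an engineer would, in place of code of your own. Each camera call takes 0.05 s, during which the arm holds its last target.

## Working session

There is one attempt and no reset: what is moved stays moved. The work goes in short steps, each a Python script; the robot and the scene stay as the last script left them, time stands still between calls to the robot, and variables do not carry over. Pictures are saved under pics/ and viewed, and the job is handed in when it is done.

```bash
mkdir -p pics; ls; python3 - <<'E'
from bench import manip
import cv2,numpy as np
for c in ("top","side"):
    p,d=manip.grab_frame(c); cv2.imwrite(f"pics/{c}0.png",p[:,:,::-1]); np.savez(f"pics/{c}0.npz",p=p,d=d)
    k=manip.get_calibration(c); print(c,k)
    for n in ("bottle_small_mid","bottle_medium_a_mid","bottle_large_mid","tray_small","tray_medium","tray_large","jar_a_mid"):
        for r in manip.look_for(c,n): 
            a=np.array(r["at"]); q=k["camera_matrix"]@(k["R"]@a+k["t"]); print(n,np.round(a,3),round(r["confidence"],2),np.round(q[:2]/q[2]))
print(manip.current_time())
E
```

```text
pics
top {'camera_matrix': array([[547.03768868,   0.        , 276.17830558],
       [  0.        , 547.03768868, 205.41228081],
       [  0.        ,   0.        ,   1.        ]]), 'R': array([[-0.01349689, -0.99961432, -0.02427028],
       [-0.98138598,  0.01789328, -0.19121034],
       [ 0.19157087,  0.02123777, -0.98124898]]), 't': array([0.01914581, 0.55838836, 1.37476838])}
bottle_small_mid [ 0.434 -0.186  0.055] 0.61 [353. 252.]
bottle_small_mid [ 0.481 -0.25   0.044] 0.52 [377. 234.]
bottle_medium_a_mid [ 0.362 -0.288  0.056] 0.5 [395. 279.]
bottle_large_mid [0.364 0.288 0.063] 0.66 [168. 282.]
tray_small [ 0.581 -0.304  0.008] 0.61 [393. 198.]
tray_medium [0.764 0.262 0.008] 0.94 [185. 137.]
tray_medium [ 0.643 -0.014  0.008] 0.83 [285. 178.]
tray_large [0.579 0.262 0.005] 0.94 [184. 203.]
jar_a_mid [ 0.472 -0.042  0.059] 0.87 [297. 238.]
side {'camera_matrix': array([[394.94817794,   0.        , 281.71479898],
       [  0.        , 394.94817794, 208.92972726],
       [  0.        ,   0.        ,   1.        ]]), 'R': array([[ 0.98147742, -0.19068119, -0.01851367],
       [-0.14036525, -0.64997398, -0.74688113],
       [ 0.13038278,  0.73564564, -0.6646998 ]]), 't': array([-0.54024772,  0.13424121,  0.91286175])}
bottle_small_mid [ 0.479 -0.264  0.042] 0.85 [271. 318.]
bottle_small_mid [ 0.437 -0.196  0.038] 0.57 [245. 294.]
bottle_medium_a_mid [ 0.368 -0.304  0.048] 0.83 [213. 346.]
bottle_large_mid [0.364 0.282 0.052] 0.89 [199. 161.]
bottle_large_mid [ 0.367 -0.305  0.051] 0.2 [213. 346.]
tray_small [ 0.578 -0.302  0.013] 0.73 [326. 334.]
tray_medium [0.757 0.249 0.006] 0.96 [333. 163.]
tray_medium [ 0.648 -0.026  0.012] 0.58 [322. 230.]
tray_medium [0.429 0.169 0.044] 0.49 [225. 184.]
tray_large [0.582 0.263 0.017] 0.75 [275. 165.]
jar_a_mid [ 0.368 -0.304  0.051] 0.65 [213. 345.]
jar_a_mid [ 0.476 -0.056  0.046] 0.58 [254. 239.]
0.8
```

```bash
python3 - <<'E'
import cv2
a=cv2.imread("pics/top0.png");cv2.imwrite("pics/t0c.png",cv2.resize(a[90:330,120:440],(800,600),interpolation=cv2.INTER_CUBIC))
a=cv2.imread("pics/side0.png");cv2.imwrite("pics/s0c.png",cv2.resize(a[120:390,120:480],(800,600),interpolation=cv2.INTER_CUBIC))
E
```

```text
(no output)
```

View pics/t0c.png

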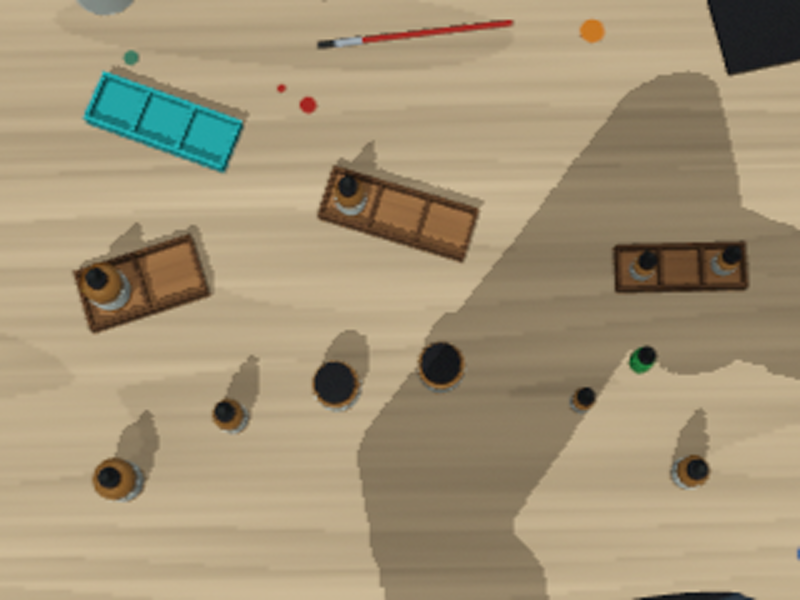

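View pics/s0c.png

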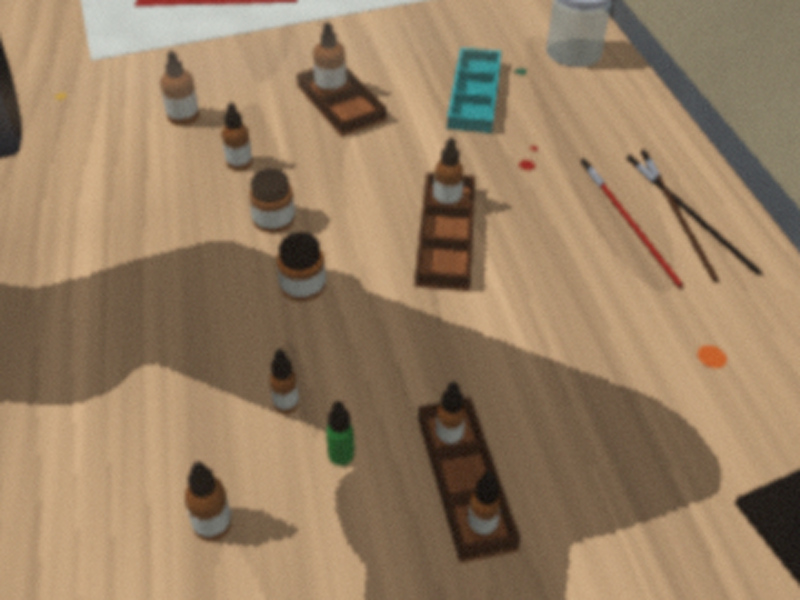

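The top crop shows these objects (full-image pixels):
- **Small amber bottle:** (353,249). The green look-alike at (377,233) is not meant.
- **Medium bottles:** (396,278) and (212,255).
- **Large bottle:** (166,282).
- **Jars:** (254,243) and (296,236).
- **Wooden trays:** small (392,197), medium (280,175), large (177,203). The turquoise tray at (186,138) is not meant.

Next I'll measure the geometry from depth.

```bash
cat > util.py <<'E'
import numpy as np,cv2
from bench import manip
from scipy.optimize import least_squares
def cloud(c,d):
    k=manip.get_calibration(c);K=k["camera_matrix"]
    v,u=np.mgrid[:420,:560]
    P=np.stack([(u-K[0,2])/K[0,0]*d,(v-K[1,2])/K[1,1]*d,d],-1)
    W=(P-k["t"])@k["R"]
    W[d<=0]=np.nan
    return W
def circ(pts,r,x0):
    f=lambda p:np.hypot(pts[:,0]-p[0],pts[:,1]-p[1])-r
    s=least_squares(f,x0,loss="soft_l1",f_scale=0.002)
    return s.x,np.sqrt(np.mean(s.fun**2))
E
python3 - <<'E'
from util import *
C={}
for c in("top","side"):
    z=np.load(f"pics/{c}0.npz");C[c]=(cloud(c,z["d"]),z["p"])
    W=C[c][0];m=(np.hypot(W[...,0]-.5,W[...,1])<.4)&(abs(W[...,2])<.01);print(c,"table z",np.nanmedian(W[m][:,2]),W[m][:,2].std())
for n,g,r,h in [("S",(.435,-.192),.012,.042),("M1",(.366,-.297),.0165,.05),("M2",(.435,.17),.0165,.05),("L",(.364,.286),.0215,.06),("green",(.48,-.258),.012,.042),("jarA",(.472,-.05),.025,.05),("jarB",(.45,.06),.025,.05)]:
    for c in C:
        W=C[c][0]; m=(np.hypot(W[...,0]-g[0],W[...,1]-g[1])<r+.025)
        a=W[m&(W[...,2]>.008)&(W[...,2]<h-.002)]; t=W[m&(W[...,2]>h+.025)]
        if len(a)<5: print(n,c,len(a),"few");continue
        x,e=circ(a,r,g); print(n,c,len(a),np.round(x,4),"rms",round(e,4),"bulb",np.round(np.median(t,0),4) if len(t) else None, "zmax",np.round(np.nanmax(W[m][:,2]),3))
for n,g,R in [("tS",(.58,-.303),.09),("tM",(.645,-.02),.11),("tL",(.58,.262),.09)]:
    for c in C:
        W,p=C[c]; m=(np.hypot(W[...,0]-g[0],W[...,1]-g[1])<R)&(W[...,2]>.012)&(W[...,2]<.03)
        a=W[m]; rect=cv2.minAreaRect((a[:,:2]*1000).astype(np.float32)); print(n,c,len(a),np.round(rect[0],1),np.round(rect[1],1),round(rect[2],1),"medz",np.median(a[:,2]))
E
```

```text
top table z -0.0016173701756036882 0.003306021630688259
side table z 0.00063444437009065 0.00164734551841053
S top 27 [ 0.4433 -0.1882] rms 0.0007 bulb [ 0.4416 -0.1879  0.074 ] zmax 0.08
S side 111 [ 0.4418 -0.1879] rms 0.0008 bulb [ 0.4414 -0.1911  0.0746] zmax 0.082
M1 top 49 [ 0.3665 -0.296 ] rms 0.0034 bulb [ 0.3662 -0.2946  0.0832] zmax 0.095
M1 side 215 [ 0.3653 -0.2952] rms 0.0006 bulb [ 0.3658 -0.2987  0.0851] zmax 0.094
M2 top 36 [0.4316 0.1811] rms 0.0009 bulb [0.4306 0.1801 0.0869] zmax 0.094
M2 side 141 [0.4304 0.1817] rms 0.0012 bulb [0.4303 0.1778 0.0814] zmax 0.093
L top 82 [0.3665 0.2963] rms 0.0013 bulb [0.3665 0.2938 0.0948] zmax 0.105
L side 212 [0.3655 0.2972] rms 0.0015 bulb [0.3653 0.2929 0.0915] zmax 0.103
green top 31 [ 0.4848 -0.2532] rms 0.0009 bulb [ 0.4839 -0.2522  0.0728] zmax 0.084
green side 108 [ 0.4834 -0.2526] rms 0.0007 bulb [ 0.4831 -0.2555  0.075 ] zmax 0.081
jarA top 89 [ 0.4812 -0.0407] rms 0.0016 bulb None zmax 0.065
jarA side 291 [ 0.4791 -0.0394] rms 0.0016 bulb None zmax 0.064
jarB top 95 [0.4628 0.0701] rms 0.0017 bulb None zmax 0.066
jarB side 255 [0.4609 0.0707] rms 0.0016 bulb None zmax 0.064
tS top 423 [ 585.4 -301.1] [ 51.1 141. ] 0.5 medz 0.019106962930265144
tS side 880 [ 584.7 -300. ] [ 50.6 142.5] 0.3 medz 0.02143796219293454
tM top 456 [650.9   2.3] [167.7  61.8] 71.6 medz 0.0193984769712506
tM side 555 [649.6   1. ] [169.5  58.9] 71.8 medz 0.0215787942171777
tL top 373 [578.5 280.9] [ 71.2 133.7] 17.8 medz 0.019916099431075657
tL side 404 [577.9 280.3] [ 71.2 137.2] 16.9 medz 0.02078847414981074
```

```bash
cat >> util.py <<'E'
B={"S":(.4425,-.188,.019,.0),"M1":(.3659,-.2956,.026,.0),"M2":(.431,.1814,.026,0),"L":(.366,.2967,.035,0)}
def tr(cx,cy,th,y):
    t=np.radians(th);return (cx-y*np.sin(t),cy+y*np.cos(t),t)
T={"S":tr(.585,-.3005,.4,0),"M1":tr(.6502,.0016,-18.3,-.054),"M2":tr(.6502,.0016,-18.3,0),"L":tr(.5782,.2806,17.4,-.032)}
def Rot(t):
    x=np.array([0,0,-1.]);best=None
    q0=manip.current_qpos()
    y=np.array([np.cos(t),np.sin(t),0]);return np.stack([x,y,np.cross(x,y)],1)
def best(p,t):
    q0=np.array(manip.current_qpos());o=[]
    for a in(t,t+np.pi):
        q=manip.inverse_kinematics(p,Rot(a))
        if q is not None:o.append((abs(np.array(q)-q0).max(),a))
    return Rot(min(o)[1])
def pick(n,Z=.2):
    x,y,h,_=B[n];t=T[n][2]
    manip.set_gripper(1.0,40) if manip.current_grip_width()<.95 else None
    R=best([x,y,Z],t);manip.move_ptp([x,y,.15],R)
    manip.move_l([x,y,h],max_speed=.12)
    manip.set_gripper(0,35)
    w=manip.current_grip_width();print(n,"grip",w,"->mm",w*85,"t",manip.current_time(),manip.current_ee_pos())
    manip.move_l([x,y,Z],max_speed=.15);print("lifted w",manip.current_grip_width()*85,"F",np.round(manip.current_force(),2))
def place(n,Z=.2):
    x,y,t=T[n];h=B[n][2]
    R=best([x,y,Z],t);manip.move_ptp([x,y,Z],R);print("over",np.round(manip.current_ee_pos(),4),manip.current_time())
def lower(n,Z=.2,up=.2):
    x,y,t=T[n];h=B[n][2]
    manip.move_l([x,y,.06+h],max_speed=.15);manip.move_l([x,y,h+.0065],max_speed=.06)
    print("down F",np.round(manip.current_force(),2));manip.set_gripper(1.0)
    manip.move_l([x,y,up],max_speed=.15);print("t",manip.current_time())
def snap(tag):
    for c in("top","side"):
        p,d=manip.grab_frame(c);np.savez(f"pics/{c}{tag}.npz",p=p,d=d);cv2.imwrite(f"pics/{c}{tag}.png",p[:,:,::-1])
    a=cv2.imread(f"pics/top{tag}.png")[90:330,120:440];b=cv2.imread(f"pics/side{tag}.png")[120:390,120:480]
    cv2.imwrite(f"pics/b{tag}.png",np.hstack([cv2.resize(a,(400,300)),cv2.resize(b,(400,300))]))
E
python3 - <<'E'
from util import *
print(T,manip.current_tcp_rot())
pick("S");place("S");snap("S1")
E
```

```text
{'S': (np.float64(0.585), np.float64(-0.3005), np.float64(0.006981317007977318)), 'M1': (np.float64(0.6332444073777601), np.float64(-0.049668975792662814), np.float64(-0.3193952531149623)), 'M2': (np.float64(0.6502), np.float64(0.0016), np.float64(-0.3193952531149623)), 'L': (np.float64(0.5877693053521948), np.float64(0.25006430948747915), np.float64(0.3036872898470133))} [[-1.34701138e-05  2.22904106e-01 -9.74840376e-01]
 [ 4.40472373e-05 -9.74840375e-01 -2.22904107e-01]
 [-9.99999999e-01 -4.59415691e-05  3.31290071e-06]]
S grip 0.2665899375606027 ->mm 22.660144692651226 t 4.3833 [ 0.44254567 -0.18803808  0.01917065]
lifted w 22.238074058027138 F [-0.24  0.75  0.26]
over [ 0.5842 -0.2998  0.1992] 6.5
```

View pics/bS1.png

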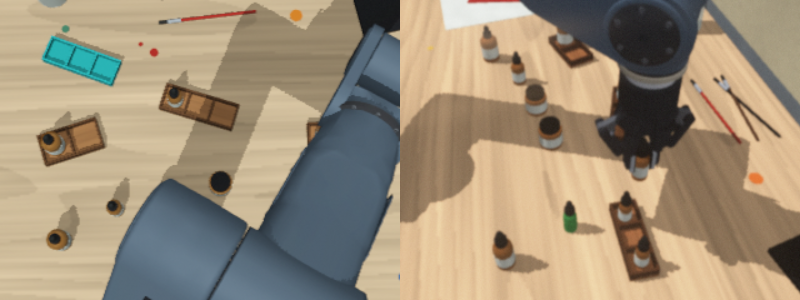

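The small bottle is in the gripper at about (640,160) in the side panel, and it looks upright. I'll enlarge it before lowering.

```bash
python3 - <<'E'
import cv2
a=cv2.imread("pics/sideS1.png");cv2.imwrite("pics/z1.png",cv2.resize(a[200:380,290:410],(480,600*12//10)[:1]+(600,),interpolation=cv2.INTER_CUBIC))
E
python3 - <<'E'
from util import *
W=cloud("side",np.load("pics/sideS1.npz")["d"])
m=(np.hypot(W[...,0]-.584,W[...,1]+.30)<.02)&(W[...,2]>.12)
a=W[m];
for lo in np.arange(.17,.29,.01):
    s=a[(a[:,2]>lo)&(a[:,2]<lo+.01)]
    if len(s):print(round(lo,2),len(s),np.round(s.mean(0),4),np.round(s[:,0].min(),3),np.round(s[:,0].max(),3))
print(a[:,2].min())
E
```

```text
0.18 42 [ 0.5809 -0.3087  0.1859] 0.572 0.595
0.19 51 [ 0.5815 -0.3098  0.195 ] 0.572 0.595
0.2 80 [ 0.5824 -0.3094  0.2051] 0.565 0.602
0.21 95 [ 0.5833 -0.3092  0.2146] 0.566 0.601
0.22 127 [ 0.5835 -0.308   0.2247] 0.565 0.602
0.23 110 [ 0.5865 -0.3053  0.2352] 0.566 0.602
0.24 122 [ 0.5873 -0.3039  0.2444] 0.567 0.601
0.25 66 [ 0.5849 -0.3048  0.2551] 0.568 0.601
0.26 27 [ 0.5891 -0.3089  0.265 ] 0.565 0.6
0.27 50 [ 0.5857 -0.311   0.2757] 0.565 0.597
0.28 73 [ 0.5861 -0.3117  0.2849] 0.57 0.597
0.1806249356315681
```

View pics/z1.png

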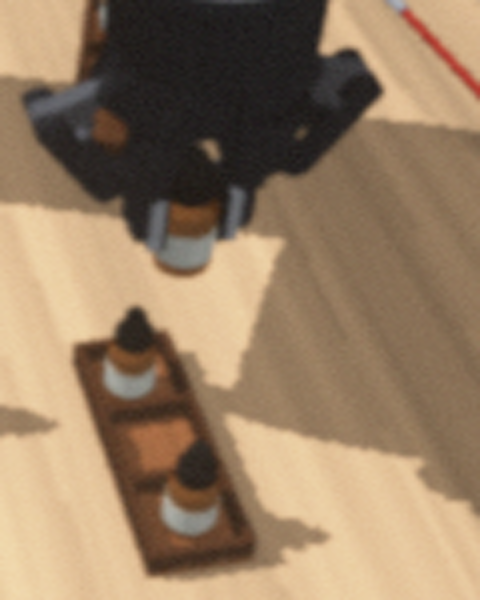

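The enlarged view shows the bottle upright, with its foot at z≈0.181 as expected. I'll lower it and fetch the next one.

```bash
python3 - <<'E'
from util import *
lower("S");pick("M1");snap("S2")
W=cloud("side",np.load("pics/sideS2.npz")["d"]);x,y,_=T["S"]
m=(np.hypot(W[...,0]-x,W[...,1]-y)<.022)&(W[...,2]>.027)
a=W[m];s=a[a[:,2]<.045];print(len(s),circ(s,.012,(x,y)),a[:,2].max())
E
```

```text
down F [-0.27 -1.32  0.6 ]
t 10.55
M1 grip 0.37225639130114646 ->mm 31.64179326059745 t 13.1667 [ 0.36600107 -0.29571011  0.02632284]
lifted w 31.671794700944464 F [-0.14 -0.46 -0.48]
68 (array([ 0.58523029, -0.30041803]), np.float64(0.0005769409736093629)) 0.0857655981768606
```

View pics/bS2.png

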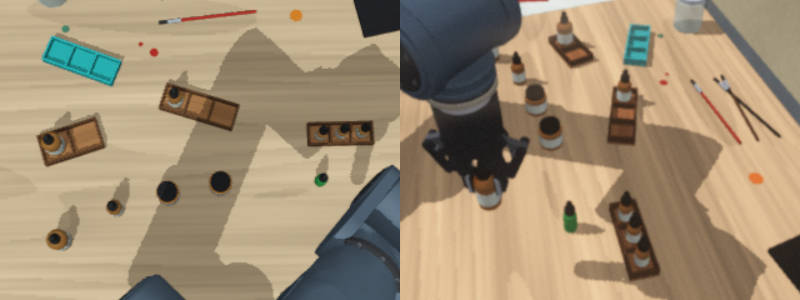

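The small bottle stands at (0.5852, -0.3004) with its top at 0.085, so it is seated and centred in the middle compartment at about (635,230) in the side panel. The first medium bottle is held upright.

```bash
python3 - <<'E'
from util import *
place("M1");lower("M1");pick("M2");snap("S3")
W=cloud("side",np.load("pics/sideS3.npz")["d"]);x,y,_=T["M1"]
m=(np.hypot(W[...,0]-x,W[...,1]-y)<.025)&(W[...,2]>.027)
a=W[m];s=a[a[:,2]<.052];print(len(s),circ(s,.0165,(x,y)) if len(s) else 0,x,y,a[:,2].max())
E
```

```text
over [ 0.6328 -0.0508  0.2   ] 15.9333
down F [-0.39 -0.6  -1.15]
t 19.7167
M2 grip 0.3768399552301634 ->mm 32.03139619456389 t 22.6167 [0.43110391 0.18147824 0.02631511]
lifted w 31.64993358144623 F [-0.25  0.04 -0.7 ]
108 (array([ 0.63296956, -0.04933288]), np.float64(0.0008998122984729877)) 0.6332444073777601 -0.049668975792662814 0.09887107372049912
```

View pics/bS3.png

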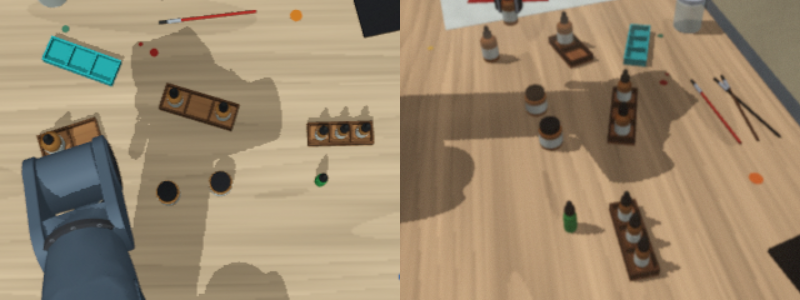

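The first medium bottle is in the -54 mm compartment at top-panel (223,107), and the middle compartment at (200,105) is still free. The second is gripped.

```bash
python3 - <<'E'
from util import *
place("M2");snap("S3b");lower("M2");pick("L");place("L");snap("S4")
W=cloud("side",np.load("pics/sideS4.npz")["d"])
for n in("M1","M2"):
    x,y,_=T[n]
    m=(np.hypot(W[...,0]-x,W[...,1]-y)<.025)&(W[...,2]>.027)
    a=W[m];s=a[a[:,2]<.052];print(n,len(s),circ(s,.0165,(x,y)) if len(s) else 0,x,y,a[:,2].max())
x,y,_=T["L"];m=(np.hypot(W[...,0]-x,W[...,1]-y)<.025)&(W[...,2]>.1);a=W[m];print("L foot z",np.sort(a[:,2])[:5])
E
```

```text
over [0.6496 0.0026 0.1999] 25.1167
down F [ 0.07 -0.66 -1.63]
t 29.0
L grip 0.48983381408566795 ->mm 41.63587419728177 t 32.1 [0.36609688 0.29682217 0.03543033]
lifted w 41.63342785728171 F [ 0.3  -0.27 -0.89]
over [0.5867 0.2505 0.1996] 34.2583
M1 105 (array([ 0.63299643, -0.04917788]), np.float64(0.0008825822067114692)) 0.6332444073777601 -0.049668975792662814 0.09846306308698585
M2 39 (array([0.64978171, 0.00237356]), np.float64(0.0009948822623219802)) 0.6502 0.0016 0.10032618031132705
L foot z [0.165327   0.16623052 0.16636378 0.16657788 0.16682279]
```

View pics/bS4.png

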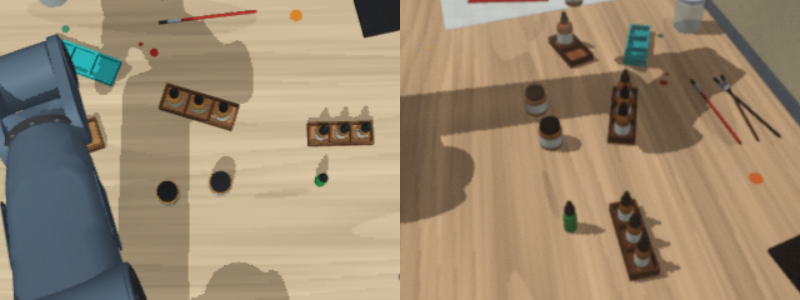

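Both medium bottles are seated: the top panel shows three in the tray at (175,97), (200,101) and (223,107). The large bottle is held over its compartment with its foot at 0.166, as expected.

```bash
python3 - <<'E'
from util import *
lower("L",up=.22);manip.move_ptp([.35,0,.3],Rot(0) if 0 else best([.35,0,.3],0));manip.move_j([-1.431,.351,1.652,0,1.139,-.085]);snap("S5")
for c in("top","side"):
  W=cloud(c,np.load(f"pics/{c}S5.npz")["d"])
  for n,r,h in(("S",.012,.047),("M1",.0165,.055),("M2",.0165,.055),("L",.0215,.065)):
    x,y,_=T[n]
    m=(np.hypot(W[...,0]-x,W[...,1]-y)<r+.006)&(W[...,2]>.027)
    a=W[m];s=a[a[:,2]<h-.003];b=a[a[:,2]>h+.022];print(c,n,len(s),np.round(circ(s,r,(x,y))[0],4) if len(s)>4 else 0,np.round((x,y),4),"top",np.round(a[:,2].max(),3),"bulb",np.round(b.mean(0),4))
  for n,g in (("jarA",(.48,-.04)),("jarB",(.462,.07))):
    m=(np.hypot(W[...,0]-g[0],W[...,1]-g[1])<.05)&(W[...,2]>.008)&(W[...,2]<.048);print(c,n,np.round(circ(W[m],.025,g)[0],4))
print(manip.current_time())
E
```

```text
down F [ 0.35  0.19 -0.48]
t 38.0917
top S 19 [ 0.5864 -0.3011] [ 0.585  -0.3005] top 0.084 bulb [ 0.5847 -0.2999  0.0772]
top M1 32 [ 0.6346 -0.0494] [ 0.6332 -0.0497] top 0.098 bulb [ 0.6309 -0.0495  0.0873]
top M2 37 [0.6511 0.0015] [0.6502 0.0016] top 0.096 bulb [0.6494 0.0012 0.0863]
top L 63 [0.589  0.2496] [0.5878 0.2501] top 0.11 bulb [0.5869 0.2483 0.0967]
top jarA [ 0.4811 -0.0408]
top jarB [0.4626 0.0701]
side S 72 [ 0.5852 -0.3004] [ 0.585  -0.3005] top 0.086 bulb [ 0.5842 -0.3034  0.0782]
side M1 107 [ 0.6329 -0.0493] [ 0.6332 -0.0497] top 0.097 bulb [ 0.6315 -0.0533  0.0855]
side M2 41 [0.6505 0.0027] [0.6502 0.0016] top 0.098 bulb [ 0.6485 -0.0022  0.0855]
side L 146 [0.5876 0.2505] [0.5878 0.2501] top 0.108 bulb [0.5871 0.2459 0.0955]
side jarA [ 0.4793 -0.0396]
side jarB [0.4609 0.0709]
41.6333
```

View pics/bS5.png

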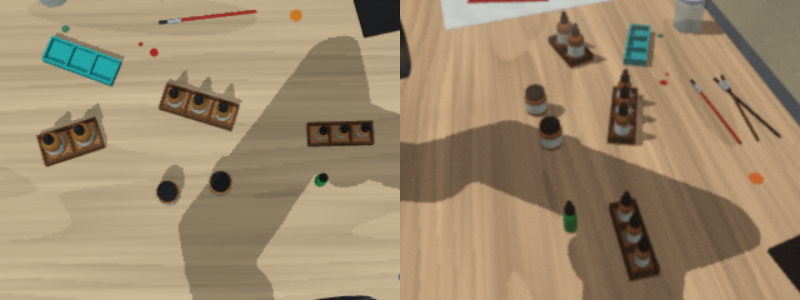

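All the trays are full, every bottle is upright and within about 2 mm of its compartment's centre, and the jars have not moved. I'm handing it in.

```bash
python3 -c "
from bench import manip
manip.sign_off()"
```

```text
the job is handed in; nothing more can be done
```

I put all four dropper bottles back in the wooden trays and handed the job in at about 42 s of the 112 s allowed; `sign_off` reports no verdict. The small one is in the middle of the small tray, the two medium ones are in the -54 mm and middle compartments, and the large one is in the -32 mm compartment.

My last checks with both cameras, taken after the arm had withdrawn:
- **Position:** each bottle was within about 2 mm of its compartment's centre.
- **Height and tilt:** the bottle tops were 3–8 mm higher than their standing heights, as expected on the 5 mm floor and within depth noise. All four looked upright.
- **Jars:** they moved less than 1 mm.
- **Disagreements:** the two cameras differed by 1–2 mm, which is within calibration. No check failed.

I did not touch the green bottle or the turquoise tray.

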